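Load the marking cell: bushes, bearing cap and keyed crank arm into their nests

TASK

Load the four loose machined parts for marking: stand each of the two bushes in the round nest of its own size, set the bearing cap on its feet in the oblong nest, and slip the crank arm over the post with its keyway over the key until it lies flat on the disc. Every part must sit upright and fully down, inside the rim of its nest. Do not drop the parts, and leave the magnet block and the oil bottle where they stand.

Things in the scene. Friction and masses are not known exactly. Their poses are not given: they have to be found in the camera images.
- large_bush: Larger plain bright steel bush (ring) standing on end: outside diameter 60 mm, bore 42 mm, height 36 mm; 0.27 to 0.47 kg. Loose. Origin: centre of its underside; z up along the bore; round, so its yaw does not matter.
- small_bush: Smaller plain bright steel bush standing on end: outside diameter 36 mm, bore 22 mm, height 36 mm; 0.12 to 0.21 kg. Loose. Origin: centre of its underside; z up along the bore; round, so its yaw does not matter.
- bearing_cap: Loose dark steel bearing cap, an arch on two feet: 80 mm long along its y, 30 wide along its x (flat upright sides; grip across x at the middle), 38 high, hollow under the crown up to about 15 to 22 mm; 0.22 to 0.39 kg. Origin: underside plane, midway between the feet; z up. The same either way round.
- crank_arm: Loose dark steel crank arm, flat, 18 mm thick, 0.2 to 0.34 kg. Origin: bore centre, underside; z up. Hub x -29 to 24 mm, 46 wide (y); through bore 26 across with a 15 wide keyway slot from it to x = -22. Bar 18 wide (y) runs along +x from the hub to a round end (24 diameter) centred at x = 70, with an 8 mm high stub on top. Best gripped across the bar at x = 40.
- large_nest: Larger round nest, for the larger bush: recess 80 mm in diameter inside, 94 mm outside. Fixed to the table; plastic tray with a black floor. Origin: centre of its underside, on the table; inside floor 6 mm up, rim top 11 mm up.
- small_nest: Smaller round nest, for the smaller bush: recess 56 mm in diameter inside, 70 mm outside. Fixed to the table; plastic tray with a black floor. Origin: centre of its underside, on the table; inside floor 6 mm up, rim top 11 mm up.
- cap_nest: Oblong nest, for the bearing cap: recess 50 mm along its x by 102 mm along its y inside, 62 by 114 mm outside. Fixed to the table; plastic tray with a black floor. Origin: centre of its underside, on the table; inside floor 6 mm up, rim top 11 mm up.
- keyed_post: Fixed steel disc, 90 mm diameter, 12 thick, with a post in the centre, 18 diameter, coned tip 38 above the table. A brass key, 7 wide, stands out from the post towards -x to x = -17, up to 30 above the table. Crank arm seated: keyway over key, its x along this x, underside 12 above the table. Origin: post axis at table height; z up.
- magnet_base: Bystander, to be left alone: black magnet block with a knob, 50 x 60 x 67 mm high. Loose. Origin: centre of its underside.
- oil_bottle: Bystander, to be left alone: white plastic bottle, 52 mm in diameter, 110 mm high. Loose. Origin: centre of its underside.
Not all that is in view belongs to the job. What is shaped like the small_bush but red is not meant.

How it is judged (in metres and radians):
At the end, for the whole second after the job is handed in: Each bush stands in the nest of its size (within 12 mm of centre), the cap in the oblong nest (16 mm, 0.3 rad), all three on the nest floor within 3 mm; the crank arm is keyed on the post, within 3.5 mm of the disc and 8 mm of the axis; all upright (0.1 rad), released, at rest (horizontal distance between large_bush and large_nest below 0.012 m and z of large_bush in the frame of large_nest below 0.009 m and angle between each of large_bush, small_bush, bearing_cap, crank_arm's own z axis and vertical below 0.1 rad and linear speed of each of large_bush, small_bush, bearing_cap, crank_arm below 0.02 m/s and angular speed of each of large_bush, small_bush, bearing_cap, crank_arm below 0.2 rad/s and horizontal distance between small_bush and small_nest below 0.012 m and z of small_bush in the frame of small_nest below 0.009 m and horizontal distance between bearing_cap and cap_nest below 0.016 m and z of bearing_cap in the frame of cap_nest below 0.009 m and horizontal distance between crank_arm and keyed_post below 0.008 m and z of crank_arm in the frame of keyed_post below 0.0155 m and angle between the x axis of bearing_cap and the x axis of cap_nest, either way round below 0.3 rad and angle between the x axis of crank_arm and the x axis of keyed_post, either way round below 0.35 rad); the robot touches nothing.
It fails at once if a bystander (magnet base or oil bottle) is shifted by more than 25 mm or tipped over (distance of any of magnet_base, oil_bottle from where it was at the start of the episode above 0.025 m or angle between any of magnet_base, oil_bottle's own z axis and vertical above 0.3 rad).
It fails at once if a part is dropped or thrown (moves faster than 0.8 m/s with nothing holding it) ((linear speed of large_bush above 0.8 m/s and contact force between large_bush and the fingers below 0.05 N) or (linear speed of small_bush above 0.8 m/s and contact force between small_bush and the fingers below 0.05 N) or (linear speed of bearing_cap above 0.8 m/s and contact force between bearing_cap and the fingers below 0.05 N) or (linear speed of crank_arm above 0.8 m/s and contact force between crank_arm and the fingers below 0.05 N)).
It also fails if it takes over 120 s, if anything falls off the work surface, if the arm or the gripper's body presses on something with over 40 N, if the wrist force passes 120 N, or if a joint passes its speed limit or range.

ROBOT

A 6-joint arm with a two-finger parallel gripper is mounted at the origin on the work surface. World frame = base frame: x ahead of the robot, y to its left, z up, the work surface at z = 0. Lengths are in mm, angles in degrees, forces in N, time in s.
With the tool pointing down it reaches from about 350 to 850 mm from the base axis. Payload 8.1 kg.
Tool frame: the origin (TCP) lies midway between the tips of the shut fingers; the grasp point (between the pads) lies 19 mm behind it; z points along the fingers, y is the line along which they close (so a half turn about z gives the same grasp; the last joint's range is limited). The gripper opens to 85 mm and grips with 20 to 120 N. Pads are 22 mm wide; open, the fingers measure 114 mm over their backs; the gripper's body (76 mm by 85 mm) begins 54 mm behind the grasp point. The pads swing forward as they close: fully open they stand 13 mm farther back than shut.
Start: joints at [-75.367, 7.471, 85.268, -0, 87.261, -4.893], TCP at [200.565, -565.49, 231.292] pointing down, gripper open.
Joint ranges: [-169.43, 169.43], [-51.17, 129.36], [1.28, 143.12], [-76.62, 256.62], [0, 156.53], [-152.29, 152.29]. Speed limits (degrees/s): [136.94, 136.94, 159.86, 180, 180, 180].

INTERFACE

Orientations are given as [roll, pitch, yaw] about the fixed x, y, z axes, in that order (R = Rz(yaw) Ry(pitch) Rx(roll)).
In Python, from bench import r gives the robot as it stands. The module is installed in compiled form; this text tells all that it offers.
- The arm moves only by the tool jog_arm, never from a script. Its argument "rows" is a list of rows, each a list of 2 entries, a list of its own where there are three numbers: the shift along the tool's x, y, z in mm, then the turn, a rotation vector about the tool's x, y, z in rad. A call has 1 to 10 rows; each row is the pose to reach, as a shift and turn from the pose commanded when the call began, along the tool's axes at that moment; what a row does not reach only later rows make up. A row lasts 1/10 s, in which the tool goes at most 50 mm and 8.59 degrees, less where a joint would pass 70% of its speed; a pose out of reach is approached as far as the arm can. A call with a gripper value outside its range is refused whole. "grip" is the finger opening in mm, from 0 to 85.4, set as the call begins (left out, the last holds). The fingers move at their own pace and stop on an object; "force" is the grip in N (left out, the last holds). Time passes only in rows, so rows that repeat a pose let the fingers close. It gives the time, the measured TCP pose, the force, the opening and the grip force at its end, in the units of the state.
- r.sense(): the state, without advancing time (a new reading comes with each control period).
- r.snapshot(name): name is "scene" or "top" or "wrist"; returns (picture, depth): 420x560x3 uint8, blue, green, red; 420x560 float32, mm along the optical axis (not along the pixel's ray), 0 where there is no reading.
- r.camera_params(name): a dict with "fx", "fy", "cx", "cy" (pixels), "dist_coeffs" ([k1, k2, p1, p2, k3] as OpenCV has them; the pictures are not rectified), "pose" (4x4, takes a point from camera to world coordinates); the wrist camera has in their place "tool_from_camera" (4x4, takes a point from camera to tool coordinates, whose origin is the TCP and whose axes are the flange's). Camera axes: x right, y down, z forward; pixel columns grow to the right and rows downward; lengths in mm; the calibration is good to about 2 mm. A picture is of the moment at which its call begins: read the wrist's pose just before it. camera_params takes no time and is no camera call.
- r.hand_in(): hands the job in; it is judged then, once.
The state is a dict: "time": time; "joint_pos": joint angles; "qd": joint speeds; "joint_efforts": joint torques, N m; "tool_pos": TCP position; "tcp_rot": TCP orientation; "ft_force": force on the tool from outside, world axes, zero at the start; "wrist_torque": the same for the moment, N m; "finger_gap": finger opening in mm; "grip_force": force on a finger pad.
Only numpy, scipy, OpenCV 4.12 (cv2) and the standard library are available. Lean on these libraries where they do the work, as an engineer would, in place of code of your own. Each camera call takes 0.05 s, during which the arm holds its last target. There are 200 camera calls.

## Working session

There is one attempt and no reset: what is moved stays moved. The work goes in short steps, Python scripts to look and compute and a tool call to move; the robot and the scene stay as the last step left them, time stands still between calls to the robot, and variables do not carry over. Pictures are saved under pics/ and viewed, at most 14 in all, crops included, and the job is handed in when it is done.

Besides the shell and the picture viewer there is one more tool, called after "Emit:" by a JSON object that holds its "api" and its "payload", one argument or row to a line. jog_arm: Moves the arm, as the interface text tells. Its arguments: {"type":"object","properties":{"rows":{"type":"array"},"grip":{"type":"number"},"force":{"type":"number"}},"required":["rows"]}

```bash
mkdir -p pics
python3 - <<'E'
from bench import r
import cv2,numpy as np
s=r.sense();print(s)
for n in("top","scene"):
    p,d=r.snapshot(n);cv2.imwrite(f"pics/{n}0.png",p);np.save(f"pics/{n}0d.npy",d);c=r.camera_params(n);print(n,c)
print(r.camera_params("wrist"))
E
```

```text
{'time': 0.0, 'joint_pos': array([-7.53659897e+01,  7.51587161e+00,  8.53302248e+01, -2.11802067e-03,
        8.72627392e+01, -4.89305404e+00]), 'qd': array([-0.06567024, -0.02668531, -0.0001142 , -0.02758413, -0.02846773,
        0.00262488]), 'joint_efforts': array([ 1.97832342e-03, -5.69405723e+01, -5.00545406e+01,  1.36505651e-04,
        1.52164930e-02, -1.18570472e-05]), 'tool_pos': array([ 200.41605933, -564.93743965,  230.22742834]), 'tcp_rot': array([-1.79891381e+02, -7.17555091e-03,  1.95271607e+01]), 'ft_force': array([0.5190553 , 0.2392239 , 0.16541949]), 'wrist_torque': array([0.0442957 , 0.03905288, 0.03739014]), 'grip_force': 0.0, 'finger_gap': 85.53024071874368}
top {'fx': 429.9943232519538, 'fy': 429.9943232519538, 'cx': 278.3593604537343, 'cy': 208.81790728588552, 'dist_coeffs': array([-0.11583371,  0.        ,  0.        ,  0.        ,  0.        ]), 'pose': array([[-1.24108438e-02, -9.91205629e-01,  1.31747383e-01,
         4.42462727e+02],
       [-9.99764539e-01,  9.95524426e-03, -1.92810463e-02,
         8.75510581e+01],
       [ 1.77999042e-02, -1.31955655e-01
[... 526 characters left out ...]
e-03, -5.39984397e-01, -8.41664238e-01,
         8.60298737e+02],
       [ 0.00000000e+00,  0.00000000e+00,  0.00000000e+00,
         1.00000000e+00]])}
{'fx': 309.4252292818781, 'fy': 309.4252292818781, 'cx': 286.2672057063651, 'cy': 210.17836904611679, 'dist_coeffs': array([0.01467642, 0.        , 0.        , 0.        , 0.        ]), 'tool_from_camera': array([[ 1.81483151e-04, -9.55408797e-01, -2.95286298e-01,
         7.49869843e+01],
       [ 9.99999983e-01,  1.84254492e-04,  1.84390056e-05,
         8.05896685e-01],
       [ 3.67910386e-05, -2.95286296e-01,  9.55408814e-01,
        -1.41225233e+02],
       [ 0.00000000e+00,  0.00000000e+00,  0.00000000e+00,
         1.00000000e+00]])}
```

View pics/top0.png

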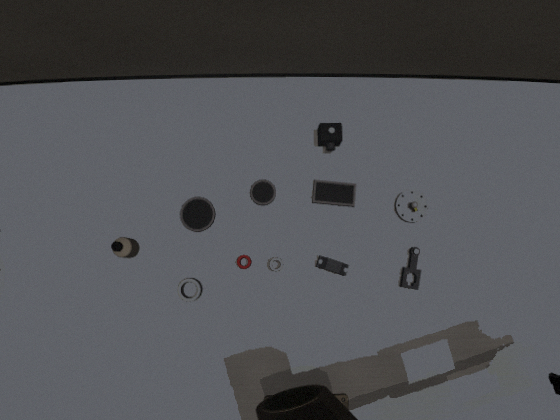

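View pics/scene0.png

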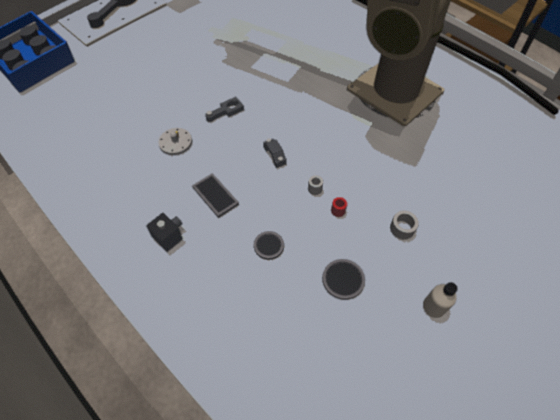

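Candidates in the top view are:
- **Small bush:** bright ring at (275,264). The red ring at (244,262) is the decoy.
- **Large bush:** (191,288).
- **Cap:** (331,265).
- **Crank:** (411,268). The second crank, on a far plate in the scene view at (110,12), is off the job.
- **Nests:** (197,214), (263,192) and (334,193).
- **Post:** (412,206).
- **Bystanders:** magnet block (329,136) and bottle (122,247).

I'll check this choice in one crop.

```bash
cat > h.py <<'E'
from bench import r
import cv2,numpy as np
from scipy.spatial.transform import Rotation as R
def K(c): return np.array([[c['fx'],0,c['cx']],[0,c['fy'],c['cy']],[0,0,1]])
def campose(n,s=None):
    c=r.camera_params(n)
    if n!='wrist': return c,c['pose']
    T=np.eye(4);T[:3,:3]=R.from_euler('xyz',s['tcp_rot'],degrees=True).as_matrix();T[:3,3]=s['tool_pos']
    return c,T@c['tool_from_camera']
def topix(c,P,X):
    X=np.atleast_2d(np.asarray(X,float));Q=(X-P[:3,3])@P[:3,:3]
    return cv2.projectPoints(Q,np.zeros(3),np.zeros(3),K(c),c['dist_coeffs'])[0].reshape(-1,2)
def toplane(c,P,uv,z):
    u=cv2.undistortPoints(np.array(uv,float).reshape(-1,1,2),K(c),c['dist_coeffs']).reshape(-1,2)
    d=np.c_[u,np.ones(len(u))]@P[:3,:3].T
    return P[:3,3]+d*((z-P[2,3])/d[:,2])[:,None]
def cloud(c,P,d):
    v,u=np.mgrid[:420,:560];uv=np.c_[u.ravel(),v.ravel()].astype(float)
    n=cv2.undistortPoints(uv.reshape(-1,1,2),K(c),c['dist_coeffs']).reshape(-1,2)
    q=np.c_[n,np.ones(len(n))]*d.reshape(-1,1)
    return (q@P[:3,:3].T+P[:3,3]).reshape(420,560,3)
def rect(img,c,P,z,cx,cy,w,h,mm):
    "orthophoto of plane z: x up, y left"
    W,H=int(w/mm),int(h/mm)
    j,i=np.meshgrid(np.arange(W),np.arange(H))
    X=np.c_[(cx+(H/2-i.ravel())*mm),(cy+(W/2-j.ravel())*mm),np.full(W*H,z)]
    m=topix(c,P,X).astype(np.float32).reshape(H,W,2)
    return cv2.remap(img,m[...,0],m[...,1],cv2.INTER_CUBIC)
E
python3 - <<'E'
from h import *
p=cv2.imread('pics/top0.png');c,P=campose('top')
d=np.load('pics/top0d.npy');C=cloud(c,P,d)
for n,u,v,z in [('lb',191,288,36),('sb',275,264,36),('red',244,262,36),('cap',331,265,30),('crank',411,277,18),('stub',416,251,20),('ln',198,214,6),('sn',263,192,6),('cn',334,193,6),('post',412,206,38),('mag',329,136,60),('bot',122,247,100)]:
    print(n,toplane(c,P,[(u,v)],z).round()[0],C[v,u].round())
o=rect(p,c,P,10,480,0,790,540,1)
o=cv2.convertScaleAbs(o,alpha=1.6);cv2.imwrite('pics/ortho.png',o)
E
```

```text
lb [388. 291.  36.] [386. 298.  -0.]
sb [447.  76.  36.] [447.  76.   0.]
red [453. 156.  36.] [454. 158.  -2.]
cap [443. -68.  30.] [443. -67.  37.]
crank [ 407. -282.   18.] [ 407. -288.   -1.]
stub [ 475. -298.   20.] [ 475. -296.   28.]
ln [582. 280.   6.] [582. 280.   7.]
sn [640. 106.   6.] [640. 106.   6.]
cn [635. -85.   6.] [635. -85.   6.]
post [ 594. -287.   38.] [ 594. -289.   33.]
mag [778. -69.  60.] [779. -69.  57.]
bot [491. 451. 100.] [491. 451.  99.]
```

View pics/ortho.png

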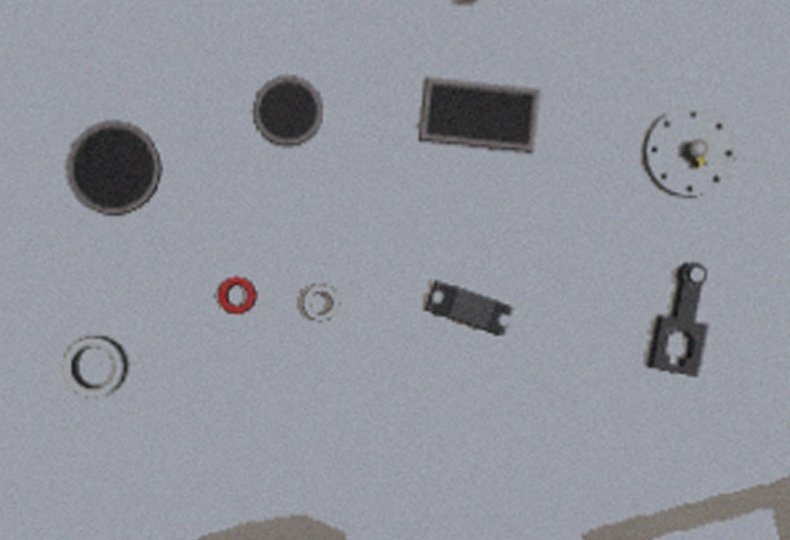

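The ortho view (world x up, y left) confirms the choices. The small bush is the bright ring at (318,301), with the red decoy beside it at (237,296). The crank is at (679,348) with its stub at (693,272), and the post is at (692,150) with its brass key at lower right. I'll start with the crank, with a hover that also sees the post.

```bash
cat >> h.py <<'E'
def go(x,y,z,yaw,s=None):
    s=s or r.sense();A=R.from_euler('xyz',s['tcp_rot'],degrees=True)
    B=R.from_euler('xyz',[180,0,yaw],degrees=True)
    print('t',round(s['time'],2),'pos',s['tool_pos'].round(1),s['tcp_rot'].round(1),'shift',A.inv().apply(np.array([x,y,z])-s['tool_pos']).round(1),'turn',(A.inv()*B).as_rotvec().round(3))
def look(n='wrist'):
    s=r.sense();p,d=r.snapshot(n);c,P=campose(n,s);return s,p,d,c,P
E
python3 -c "
from h import *
go(460,-291,230,-10)"
```

```text
t 0.1 pos [ 200.4 -565.   230.4] [-179.9   -0.    19.5] shift [ 336.2 -171.5    0.7] turn [-0.002  0.     0.515]
```

Emit:
{"api": "jog_arm", "payload": {
  "rows": [
    [[336, -171, 0], [0, 0, 0.515]],
    [[336, -171, 0], [0, 0, 0.515]],
    [[336, -171, 0], [0, 0, 0.515]],
    [[336, -171, 0], [0, 0, 0.515]],
    [[336, -171, 0], [0, 0, 0.515]],
    [[336, -171, 0], [0, 0, 0.515]],
    [[336, -171, 0], [0, 0, 0.515]],
    [[336, -171, 0], [0, 0, 0.515]],
    [[336, -171, 0], [0, 0, 0.515]],
    [[336, -171, 0], [0, 0, 0.515]]
  ],
  "grip": 50
}}

```text
time: 1.1
tool_pos: [460.2, -291.4, 230.8]
tcp_rot: [-180.0, 0.1, -9.9]
ft_force: [0.8, 0.0, -1.0]
finger_gap: 49.8
grip_force: 0.0
```

Run:
```python
from h import *
s,p,d,c,P=look();np.savez('pics/w1.npz',p=p,d=d,P=P);print(s['tool_pos'],s['tcp_rot'])
a=rect(p,c,P,18,430,-290,130,150,.33);b=rect(p,c,P,30,594,-287,130,150,.33)
cv2.imwrite('pics/w1.png',cv2.convertScaleAbs(np.hstack([a,b]),alpha=1.6))
```

```text
[ 460.15865874 -291.40167812  230.80817879] [-1.79997376e+02  5.98582898e-02 -9.86092862e+00]
```

View pics/w1.png

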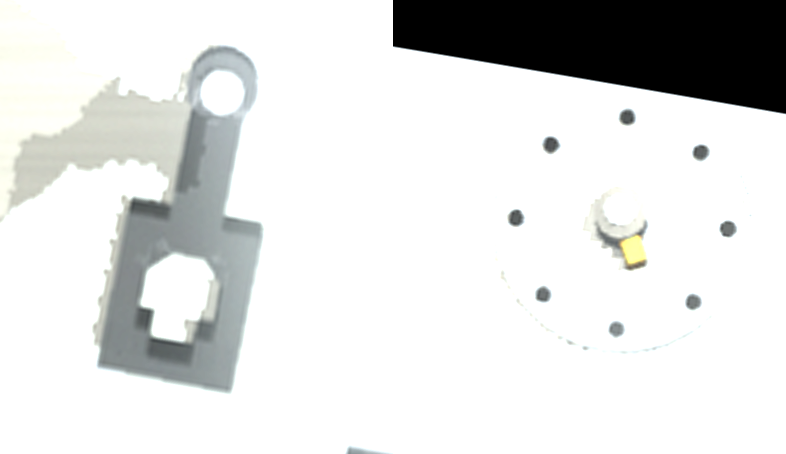

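The rectified wrist view shows the crank hub with its bore at (181,292) and a yaw of about -10.3°. That puts the bore at world (408.7,-284.8). The eight disc holes centre on (622,223), and the key at (634,252) points lower right, so the post axis is at (598.5,-296.8) with yaw about 19°. The top camera agrees.

```bash
python3 -c "
from h import *
go(448.1,-292,4,-10.3)"
```

```text
t 1.15 pos [ 459.7 -292.2  230.9] [ 1.8e+02  1.0e-01 -1.0e+01] shift [-11.2   1.8 226.9] turn [0.    0.001 0.006]
```

Emit:
{"api": "jog_arm", "payload": {
  "rows": [
    [[-11.5, 2, 50], [0, 0, 0.006]],
    [[-11.5, 2, 100], [0, 0, 0.006]],
    [[-11.5, 2, 150], [0, 0, 0.006]],
    [[-11.5, 2, 190], [0, 0, 0.006]],
    [[-11.5, 2, 215], [0, 0, 0.006]],
    [[-11.5, 2, 226], [0, 0, 0.006]],
    [[-11.5, 2, 226], [0, 0, 0.006]]
  ]
}}

```text
time: 1.85
tool_pos: [446.6, -292.1, 3.8]
tcp_rot: [-179.9, 0.2, -10.4]
ft_force: [0.3, 0.1, -0.1]
finger_gap: 50.0
grip_force: 0.0
```

Emit:
{"api": "jog_arm", "payload": {
  "rows": [
    [[0, 0, 0], [0, 0, 0]],
    [[0, 0, 0], [0, 0, 0]],
    [[0, 0, 0], [0, 0, 0]],
    [[0, 0, 0], [0, 0, 0]],
    [[0, 0, 0], [0, 0, 0]],
    [[0, 0, 0], [0, 0, 0]]
  ],
  "grip": 5,
  "force": 60
}}

```text
time: 2.45
tool_pos: [450.0, -293.4, 7.8]
tcp_rot: [179.9, -0.2, -10.3]
ft_force: [-1.0, -0.6, 5.5]
finger_gap: 16.1
grip_force: 59.9
```

Emit:
{"api": "jog_arm", "payload": {
  "rows": [
    [[0, 0, -10], [0, 0, 0]],
    [[0, 0, -30], [0, 0, 0]],
    [[0, 0, -60], [0, 0, 0]],
    [[0, 0, -80], [0, 0, 0]],
    [[0, 0, -80], [0, 0, 0]]
  ]
}}

```text
time: 2.95
tool_pos: [450.7, -293.7, 89.7]
tcp_rot: [179.8, -0.4, -10.3]
ft_force: [1.7, -0.2, -3.2]
finger_gap: 16.7
grip_force: 58.8
```

Run:
```python
from h import *
s,p,d,c,P=look();print(s['tool_pos'],s['tcp_rot'],s['finger_gap'],s['ft_force'])
cv2.imwrite('pics/w2.png',cv2.convertScaleAbs(p,alpha=1.3))
```

```text
[ 450.6989697  -293.70414359   89.73986912] [179.80667527  -0.36023899 -10.3112923 ] 16.656400385569164 [ 1.73329011 -0.19314799 -3.22622712]
```

View pics/w2.png

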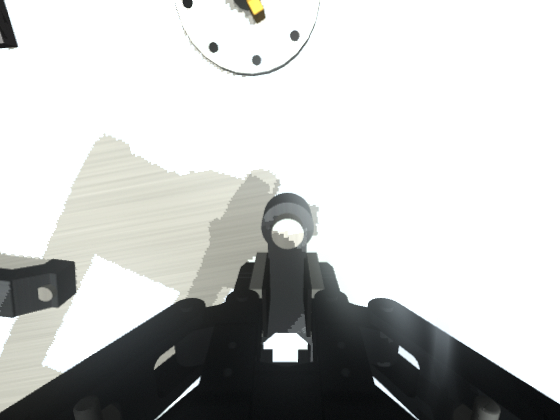

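The crank is held across its bar, with the stub at (287,234). I'll measure its pose in the tool frame.

Run:
```python
from h import *
s,p,d,c,P=look();print(s['tool_pos'],s['tcp_rot'],s['ft_force'])
np.savez('pics/w3.npz',p=p,d=d)
T=c['tool_from_camera'];C=cloud(c,T,d)
for u,v in [(287,234),(280,231),(294,237),(288,275),(287,300),(280,325),(295,325),(288,212),(272,225),(303,225)]: print((u,v),C[v,u].round(1))
```

```text
[ 449.67563233 -292.90503603   87.44901366] [179.88488067  -0.21686791 -10.31442092] [ 0.27362388  0.05370871 -3.71296264]
(287, 234) [ 25.7   1.2 -15.4]
(280, 231) [ 27.5  -1.8 -16.5]
(294, 237) [ 25.4   4.2 -18.3]
(288, 275) [ 1.9  1.7 -8.5]
(287, 300) [-11.8   1.3  -8.6]
(280, 325) [-25.9  -2.3  -9.1]
(295, 325) [-26.7   5.3  -8.1]
(288, 212) [33.5  1.7 -8.3]
(272, 225) [27.3 -5.6 -8.4]
(303, 225) [27.4  8.5 -8.5]
```

```bash
python3 -c "
from h import *
go(639.1,-281.4,75,19)"
```

```text
t 3.05 pos [ 448.6 -292.1   85.6] [ 1.80e+02 -1.00e-01 -1.03e+01] shift [185.5 -44.6  10.8] turn [ 0.001 -0.001 -0.512]
```

Emit:
{"api": "jog_arm", "payload": {
  "rows": [
    [[40, -10, 0], [0, 0, -0.1]],
    [[80, -19, 0], [0, 0, -0.22]],
    [[120, -29, 2], [0, 0, -0.34]],
    [[160, -38, 5], [0, 0, -0.46]],
    [[186, -44.6, 9], [0, 0, -0.512]],
    [[186, -44.6, 9], [0, 0, -0.512]],
    [[186, -44.6, 9], [0, 0, -0.512]],
    [[186, -44.6, 9], [0, 0, -0.512]],
    [[186, -44.6, 9], [0, 0, -0.512]],
    [[186, -44.6, 9], [0, 0, -0.512]]
  ]
}}

```text
time: 4.05
tool_pos: [638.8, -281.8, 76.6]
tcp_rot: [180.0, -0.0, 19.0]
ft_force: [1.1, -0.4, -2.7]
finger_gap: 15.8
grip_force: 59.0
```

Run:
```python
from h import *
s,p,d,c,P=look();go(639.1,-281.4,23,19)
ax=np.array([598.5,-296.8,38]);R19=np.array([.9455,.3256])
print(topix(c,P,[ax,[*(ax[:2]-17*R19),30]]))
p2=cv2.convertScaleAbs(p,alpha=1.5)[180:420,160:420];cv2.imwrite('pics/w4.png',cv2.resize(p2,None,fx=2.4,fy=2.4))
```

```text
t 4.1 pos [ 638.9 -281.8   76.7] [180.  -0.  19.] shift [ 0.3 -0.4 53.7] turn [ 0.    -0.    -0.001]
[[286.68541251 299.54287362]
 [286.67723814 314.03800461]]
```

View pics/w4.png

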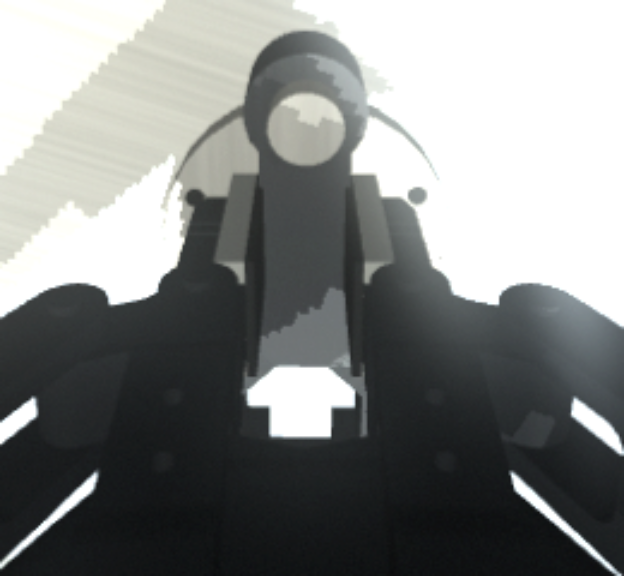

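The view shows the disc's two front holes at crop (195,196) and (417,196). They are level and symmetric about the bar at column 306, so yaw and lateral position are right. Next I'll check the x position from them.

Run:
```python
from h import *
c,P=campose('wrist',r.sense())
q=toplane(c,P,[(160+195/2.4,180+196/2.4),(160+417/2.4,180+196/2.4)],12);print(q)
w=np.hypot(*(q[1]-q[0])[:2]);print(w,q.mean(0)[:2]-np.array([.9455,.3256])*w/2/np.tan(np.pi/8))
```

```text
[[ 601.82215639 -260.52990621   12.        ]
 [ 623.88444878 -324.72317716   12.        ]]
67.87872111558025 [ 535.38199715 -319.30518479]
```

Emit:
{"api": "jog_arm", "payload": {
  "rows": [
    [[0.8, 0, 20], [0, 0, 0]],
    [[0.8, 0, 30], [0, 0, 0]],
    [[0.8, 0, 36], [0, 0, 0]],
    [[0.8, 0, 42], [0, 0, 0]],
    [[0.8, 0, 48], [0, 0, 0]],
    [[0.8, 0, 52], [0, 0, 0]],
    [[0.8, 0, 54], [0, 0, 0]],
    [[0.8, 0, 54], [0, 0, 0]]
  ]
}}

```text
time: 4.9
tool_pos: [640.1, -281.1, 22.1]
tcp_rot: [-180.0, 0.0, 19.0]
ft_force: [0.8, 0.5, -4.1]
finger_gap: 16.3
grip_force: 59.0
```

Emit:
{"api": "jog_arm", "payload": {
  "rows": [
    [[0, 0, 0], [0, 0, 0]],
    [[0, 0, 0], [0, 0, 0]],
    [[0, 0, 0], [0, 0, 0]]
  ]
}}

```text
time: 5.2
tool_pos: [640.4, -281.3, 22.7]
tcp_rot: [180.0, -0.0, 19.0]
ft_force: [0.1, -0.0, -3.1]
finger_gap: 15.8
grip_force: 59.0
```

Emit:
{"api": "jog_arm", "payload": {
  "rows": [
    [[0, 0, 1], [0, 0, 0]],
    [[0, 0, 1.5], [0, 0, 0]],
    [[0, 0, 1.5], [0, 0, 0]]
  ]
}}

```text
time: 5.5
tool_pos: [640.0, -281.1, 20.6]
tcp_rot: [-180.0, 0.0, 19.0]
ft_force: [0.6, 0.1, -3.6]
finger_gap: 16.3
grip_force: 59.0
```

Emit:
{"api": "jog_arm", "payload": {
  "rows": [
    [[0, 0, 0], [0, 0, 0]],
    [[0, 0, 0], [0, 0, 0]],
    [[0, 0, 0], [0, 0, 0]],
    [[0, 0, 0], [0, 0, 0]],
    [[0, 0, -30], [0, 0, 0]],
    [[0, 0, -70], [0, 0, 0]],
    [[-20, 0, -110], [0, 0, 0]],
    [[-50, 0, -150], [0, 0, 0]],
    [[-50, 0, -150], [0, 0, 0]]
  ],
  "grip": 50
}}

```text
time: 6.4
tool_pos: [594.1, -301.0, 179.7]
tcp_rot: [179.4, -0.4, 18.9]
ft_force: [0.6, -0.6, 0.5]
finger_gap: 49.9
grip_force: 0.0
```

Run:
```python
from h import *
s,p,d,c,P=look();print(s['tool_pos'],s['tcp_rot']);C=cloud(c,P,d)
a=rect(p,c,P,30,610,-292,150,150,.4)
m=np.hypot(C[...,0]-599,C[...,1]+297)<95
z=C[...,2];g=cv2.cvtColor(p,cv2.COLOR_BGR2GRAY)
k=m&(g<90)&(z>15)&(z<50);print(k.sum(),np.percentile(z[k],[2,10,25,50,75,90]))
A=C[k&(abs(z-np.median(z[k]))<4)];A=A[np.isfinite(A).all(1)];print(np.linalg.lstsq(np.c_[A[:,:2]-[599,-297],np.ones(len(A))],A[:,2],rcond=None)[0])
cv2.imwrite('pics/w5.png',cv2.convertScaleAbs(a,alpha=1.4))
```

```text
[ 594.12446012 -300.96394162  179.68916621] [179.44425364  -0.38302145  18.91823895]
974 [16.89083635 23.05925315 27.88173812 28.53799438 29.11688617 29.56390216]
[1.72293036e-03 1.90433740e-02 2.83705872e+01]
```

View pics/w5.png

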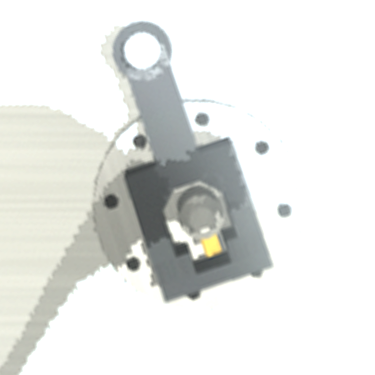

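The rectified view shows the crank lying on the disc, with the post tip in the bore at (200,212) and the brass key in the keyway at (210,243). Its top reads about 29 mm, against 30 expected. It is seated, so the cap is next.

```bash
python3 -c "
from h import *
go(475,-75,230,-20)"
```

```text
t 6.45 pos [ 594.1 -299.7  176.3] [179.6  -0.3  18.9] shift [ -39.5 -250.8  -55.5] turn [ 0.005 -0.007  0.679]
```

Emit:
{"api": "jog_arm", "payload": {
  "rows": [
    [[-39, -250, -55], [0, 0, 0.679]],
    [[-39, -250, -55], [0, 0, 0.679]],
    [[-39, -250, -55], [0, 0, 0.679]],
    [[-39, -250, -55], [0, 0, 0.679]],
    [[-39, -250, -55], [0, 0, 0.679]],
    [[-39, -250, -55], [0, 0, 0.679]],
    [[-39, -250, -55], [0, 0, 0.679]],
    [[-39, -250, -55], [0, 0, 0.679]],
    [[-39, -250, -55], [0, 0, 0.679]],
    [[-39, -250, -55], [0, 0, 0.679]]
  ],
  "grip": 60
}}

```text
time: 7.45
tool_pos: [474.7, -74.8, 225.0]
tcp_rot: [180.0, 0.1, -20.0]
ft_force: [-0.7, -0.7, -0.7]
finger_gap: 59.9
grip_force: 0.0
```

Emit:
{"api": "jog_arm", "payload": {
  "rows": [
    [[0, 0, 0], [0, 0, 0]],
    [[0, 0, 0], [0, 0, 0]],
    [[0, 0, 0], [0, 0, 0]],
    [[0, 0, 0], [0, 0, 0]]
  ]
}}

```text
time: 7.85
tool_pos: [474.6, -73.9, 225.8]
tcp_rot: [-180.0, 0.0, -19.9]
ft_force: [0.3, 0.2, -0.5]
finger_gap: 60.0
grip_force: 0.0
```

Run:
```python
from h import *
s,p,d,c,P=look();np.savez('pics/w6.npz',p=p,d=d,P=P);print(s['tool_pos'],s['tcp_rot'])
a=rect(p,c,P,38,442,-70,130,300,.5);b=rect(p,c,P,11,635,-85,130,150,.25*2)
lo=rect(p,c,P,11,545,15,330,360,.6)
cv2.imwrite('pics/w6.png',cv2.convertScaleAbs(lo,alpha=1.0))
hi=rect(p,c,P,38,442,-70,120,120,.25);cv2.imwrite('pics/w6b.png',np.hstack([cv2.convertScaleAbs(lo,alpha=1.),cv2.copyMakeBorder(cv2.convertScaleAbs(hi[:,:240*2],alpha=1.5)[:, :240+240],0,lo.shape[0]-hi.shape[0],0,0,cv2.BORDER_CONSTANT)])[:, :1100] if False else hi)
print(lo.shape)
W=np.zeros((600,800,3),np.uint8);W[:600,:550]=lo[:600,:550];W[:240,555:795]=cv2.convertScaleAbs(cv2.resize(hi,(240,240)),alpha=1.5)
cv2.imwrite('pics/w6.png',W)
```

```text
[474.59733946 -73.93370941 225.77058867] [-1.79998747e+02  2.63846025e-03 -1.99042709e+01]
(600, 550, 3)
```

View pics/w6.png

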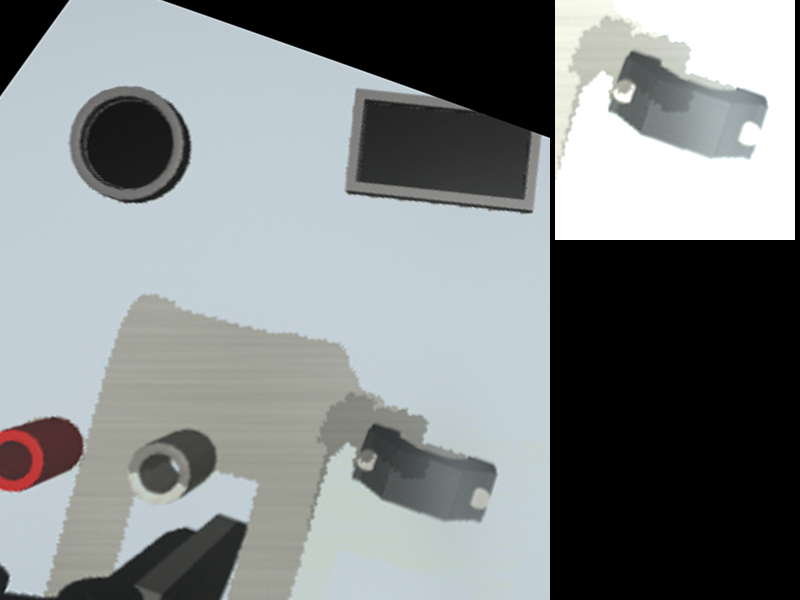

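Run:
```python
from h import *
w=np.load('pics/w6.npz');c=r.camera_params('wrist');P=w['P'];C=cloud(c,P,w['d'])
m=(abs(C[...,0]-444)<60)&(abs(C[...,1]+73)<60)&(C[...,2]<60)
for lo in (10,20,33):
    A=C[m&(C[...,2]>lo)][:,:2].astype(np.float32);print(lo,len(A),cv2.minAreaRect(A))
print(np.percentile(C[m&(C[...,2]>30)][:,2],[50,90,98]))
```

```text
10 1932 ((441.9622802734375, -75.17430114746094), (79.6348648071289, 30.584985733032227), 71.35332489013672)
20 1839 ((441.95648193359375, -75.1915283203125), (79.45712280273438, 30.584985733032227), 71.35332489013672)
33 1011 ((441.837158203125, -75.56275939941406), (45.75029754638672, 30.424808502197266), 72.21196746826172)
[36.4872671  37.59701599 38.15473849]
```

The view shows the small nest at (127,144), giving world (638.6,104), and the cap nest centred at (446,151), giving (634.7,-86.5) with yaw -6.2°. The cap from depth is at (442,-75.2) with yaw -18.4°, and its 80x30 size checks. The bright small bush is at (160,472).

```bash
python3 -c "
from h import *
go(442,-75.2,60,71.6)"
```

```text
t 7.9 pos [474.6 -73.9 225.8] [180.    0.  -19.9] shift [-30.2  12.3 165.8] turn [ 0.     0.    -1.597]
```

Emit:
{"api": "jog_arm", "payload": {
  "rows": [
    [[-30, 12.3, 40], [0, 0, -0.149]],
    [[-30, 12.3, 80], [0, 0, -0.298]],
    [[-30, 12.3, 120], [0, 0, -0.447]],
    [[-30, 12.3, 120], [0, 0, -0.596]],
    [[-30, 12.3, 120], [0, 0, -0.745]],
    [[-30, 12.3, 120], [0, 0, -0.894]],
    [[-30, 12.3, 120], [0, 0, -1.043]],
    [[-30, 12.3, 120], [0, 0, -1.192]],
    [[-30, 12.3, 120], [0, 0, -1.341]],
    [[-30, 12.3, 120], [0, 0, -1.49]]
  ]
}}

```text
time: 8.9
tool_pos: [442.3, -75.2, 105.9]
tcp_rot: [180.0, -0.0, 65.8]
ft_force: [0.9, 0.2, -0.8]
finger_gap: 60.0
grip_force: 0.0
```

Emit:
{"api": "jog_arm", "payload": {
  "rows": [
    [[0, 0, 0], [0, 0, -0.107]],
    [[0, 0, 0], [0, 0, -0.107]],
    [[0, 0, 0], [0, 0, -0.107]],
    [[0, 0, 0], [0, 0, -0.107]]
  ]
}}

```text
time: 9.3
tool_pos: [442.2, -75.2, 105.8]
tcp_rot: [180.0, -0.0, 71.5]
ft_force: [0.1, -0.3, 0.7]
finger_gap: 60.2
grip_force: 0.0
```

```bash
python3 -c "
from h import *
go(442,-75.2,11,71.6)"
```

```text
t 9.3 pos [442.2 -75.2 105.8] [180.   -0.   71.5] shift [-0.1 -0.2 94.8] turn [ 0.    -0.    -0.002]
```

Emit:
{"api": "jog_arm", "payload": {
  "rows": [
    [[0, 0, 40], [0, 0, 0]],
    [[0, 0, 70], [0, 0, 0]],
    [[0, 0, 88], [0, 0, 0]],
    [[0, 0, 94.5], [0, 0, 0]],
    [[0, 0, 94.5], [0, 0, 0]],
    [[0, 0, 94.5], [0, 0, 0]]
  ]
}}

```text
time: 9.9
tool_pos: [443.0, -75.4, 12.3]
tcp_rot: [179.9, -0.0, 71.6]
ft_force: [0.5, -0.7, -0.1]
finger_gap: 59.9
grip_force: 0.0
```

Emit:
{"api": "jog_arm", "payload": {
  "rows": [
    [[0, 0, 0], [0, 0, 0]],
    [[0, 0, 0], [0, 0, 0]],
    [[0, 0, 0], [0, 0, 0]],
    [[0, 0, 0], [0, 0, 0]],
    [[0, 0, 0], [0, 0, 0]],
    [[0, 0, 0], [0, 0, 0]]
  ],
  "grip": 15,
  "force": 60
}}

```text
time: 10.5
tool_pos: [443.3, -75.5, 12.6]
tcp_rot: [179.9, -0.0, 71.6]
ft_force: [-1.3, 0.5, 6.1]
finger_gap: 28.8
grip_force: 60.2
```

Emit:
{"api": "jog_arm", "payload": {
  "rows": [
    [[0, 0, -10], [0, 0, 0]],
    [[0, 0, -30], [0, 0, 0]],
    [[0, 0, -55], [0, 0, 0]],
    [[0, 0, -70], [0, 0, 0]],
    [[0, 0, -70], [0, 0, 0]],
    [[0, 0, -70], [0, 0, 0]]
  ]
}}

```text
time: 11.1
tool_pos: [442.1, -75.2, 81.3]
tcp_rot: [180.0, 0.0, 71.6]
ft_force: [-0.3, 0.8, -2.7]
finger_gap: 28.7
grip_force: 59.7
```

Run:
```python
from h import *
s,p,d,c,P=look();go(634.7,-86.5,60,83.8,s);print(s['ft_force'],s['finger_gap'])
C=cloud(c,c['tool_from_camera'],d);m=(abs(C[...,0])<60)&(abs(C[...,1])<14)&(C[...,2]>-60)&(C[...,2]<40)&(d>0)
A=C[m];print(len(A))
for lo in range(-45,50,6):
    k=(A[:,0]>lo)&(A[:,0]<lo+6);print(lo,k.sum(),A[k].mean(0).round(1) if k.any() else '')
```

```text
t 11.1 pos [442.1 -75.2  81.3] [180.    0.   71.6] shift [ 50.  186.3  21.4] turn [ 0.     0.    -0.213]
[-0.34970984  0.80512667 -2.73459416] 28.724274400425752
10155
-45 19 [-39.3  -0.3 -10.4]
-39 409 [-36.2  -0.  -10.5]
-33 251 [-30.5   0.2 -13.1]
-27 68 [-25.4   0.1 -16.9]
-21 515 [-17.3  -0.2 -23.9]
-15 727 [-12.    0.2 -24. ]
-9 750 [ -6.   -0.2 -24. ]
-3 806 [  0.    0.1 -24. ]
3 817 [  6.1  -0.1 -24.1]
9 841 [ 12.  -0. -24.]
15 1055 [ 18.4   0.  -23.4]
21 1182 [ 24.    0.  -18.6]
27 1024 [ 29.9  -0.  -13.3]
33 908 [ 36.   -0.1 -10.2]
39 783 [39.9  0.1 -1. ]
45 0
```

Emit:
{"api": "jog_arm", "payload": {
  "rows": [
    [[12, 45, 0], [0, 0, -0.06]],
    [[24, 90, 5], [0, 0, -0.12]],
    [[37, 135, 12], [0, 0, -0.18]],
    [[47, 175, 18], [0, 0, -0.213]],
    [[50, 186.3, 21], [0, 0, -0.213]],
    [[50, 186.3, 21], [0, 0, -0.213]],
    [[50, 186.3, 21], [0, 0, -0.213]],
    [[50, 186.3, 21], [0, 0, -0.213]]
  ]
}}

```text
time: 11.95
tool_pos: [633.4, -86.3, 59.6]
tcp_rot: [-179.9, -0.0, 83.8]
ft_force: [-0.7, -0.2, -2.2]
finger_gap: 28.8
grip_force: 60.3
```

Run:
```python
from h import *
s,p,d,c,P=look();go(634.7,-86.5,21,83.8,s)
cv2.imwrite('pics/w7.png',cv2.convertScaleAbs(p,alpha=1.4))
```

```text
t 11.95 pos [633.4 -86.3  59.6] [-179.9   -0.    83.8] shift [-0.   1.4 38.6] turn [-0.002 -0.     0.   ]
```

View pics/w7.png

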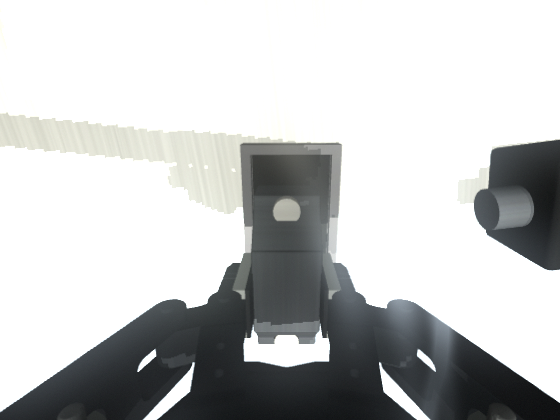

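The cap hangs over its nest. The nest's centre column is 291 and the cap's is 288, so it needs about 1.5 mm along tool y. The magnet block is clear on the right at (525,205).

Run:
```python
from h import *
s=r.sense();c,P=campose('wrist',s);q=toplane(c,P,[(241,143),(341,143),(291,154)],11)
A=R.from_euler('xyz',s['tcp_rot'],degrees=True);print(A.inv().apply(q-s['tool_pos']).round(1),s['tool_pos'])
```

```text
[[ 58.  -27.3  49.2]
 [ 58.   33.   49.1]
 [ 51.5   2.9  49.1]] [633.65484799 -86.40751724  60.13592605]
```

Emit:
{"api": "jog_arm", "payload": {
  "rows": [
    [[1, 2.5, 10], [0, 0, 0]],
    [[1, 2.5, 20], [0, 0, 0]],
    [[1, 2.5, 28], [0, 0, 0]],
    [[1, 2.5, 34], [0, 0, 0]],
    [[1, 2.5, 38], [0, 0, 0]],
    [[1, 2.5, 39], [0, 0, 0]],
    [[1, 2.5, 39], [0, 0, 0]],
    [[1, 2.5, 39], [0, 0, 0]]
  ]
}}

```text
time: 12.8
tool_pos: [637.7, -85.9, 21.7]
tcp_rot: [180.0, 0.0, 83.8]
ft_force: [0.7, 0.1, -3.3]
finger_gap: 28.9
grip_force: 60.4
```

Still hanging, so I'll lower it a bit more until contact.

Emit:
{"api": "jog_arm", "payload": {
  "rows": [
    [[0, 0, 1], [0, 0, 0]],
    [[0, 0, 2], [0, 0, 0]],
    [[0, 0, 2], [0, 0, 0]],
    [[0, 0, 2], [0, 0, 0]]
  ]
}}

```text
time: 13.2
tool_pos: [637.3, -85.8, 19.3]
tcp_rot: [-180.0, 0.0, 83.8]
ft_force: [0.1, -0.0, -2.1]
finger_gap: 29.0
grip_force: 60.4
```

Emit:
{"api": "jog_arm", "payload": {
  "rows": [
    [[0, 0, 0], [0, 0, 0]],
    [[0, 0, 0], [0, 0, 0]],
    [[0, 0, 0], [0, 0, 0]],
    [[0, 0, 0], [0, 0, 0]],
    [[0, 0, -30], [0, 0, 0]],
    [[0, 0, -70], [0, 0, 0]],
    [[0, 0, -110], [0, 0, 0]],
    [[0, 0, -140], [0, 0, 0]],
    [[0, 0, -140], [0, 0, 0]],
    [[0, 0, -140], [0, 0, 0]]
  ],
  "grip": 60
}}

```text
time: 14.2
tool_pos: [638.1, -85.9, 160.5]
tcp_rot: [179.9, 0.0, 83.8]
ft_force: [-0.7, 0.5, -0.0]
finger_gap: 60.3
grip_force: 0.0
```

Run:
```python
from h import *
s,p,d,c,P=look();C=cloud(c,P,d)
m=(abs(C[...,0]-636)<24)&(abs(C[...,1]+86)<48)
for lo in (24,36,38):
    k=m&(C[...,2]>lo)&(C[...,2]<60)
    A=C[k];print(lo,len(A),cv2.minAreaRect(A[:,:2].astype(np.float32)),np.percentile(A[:,2],[10,50,90]))
print(s['tool_pos'],s['ft_force'])
# bush: measure small bush & red
k=(abs(C[...,0]-447)<35)&(abs(C[...,1]-76)<35)&(C[...,2]>30)&(C[...,2]<45)&(d>0);print(k.sum(),cv2.minEnclosingCircle(C[k][:,:2].astype(np.float32)),p[k].mean(0))
```

```text
24 2857 ((637.381103515625, -85.70808410644531), (79.87779998779297, 29.99696922302246), 83.76634216308594) [28.35110183 41.60437233 43.2620272 ]
36 1861 ((637.3096313476562, -85.64622497558594), (52.04179000854492, 29.833396911621094), 84.39286804199219) [38.60335876 42.47254253 43.45924926]
38 1724 ((637.2864379882812, -85.80191802978516), (48.17514419555664, 29.816129684448242), 84.45821380615234) [40.33810539 42.54080747 43.48482055]
[638.05683798 -85.92931153 160.49508443] [-0.72810859  0.49625666 -0.01397733]
1150 ((449.2081298828125, 72.4820785522461), 18.032257080078125) [ 97.49478261 104.13913043 104.26869565]
```

The cap is seated: top at about 43.5 mm, centre (637.3,-85.7), yaw matching the nest. Now the small bush, a grey ring at (449.2,72.5) with radius 18 mm.

```bash
python3 -c "
from h import *
go(449.2,72.5,6,83.8)"
```

```text
t 14.25 pos [637.  -85.7 158.7] [-180.    -0.    83.8] shift [ 137.1 -203.7  152.8] turn [-0.001 -0.     0.   ]
```

Emit:
{"api": "jog_arm", "payload": {
  "rows": [
    [[27, -40, 0], [0, 0, 0]],
    [[54, -80, 0], [0, 0, 0]],
    [[81, -120, 20], [0, 0, 0]],
    [[108, -160, 40], [0, 0, 0]],
    [[130, -194, 70], [0, 0, 0]],
    [[137, -203.7, 90], [0, 0, 0]],
    [[137, -203.7, 90], [0, 0, 0]],
    [[137, -203.7, 90], [0, 0, 0]],
    [[137, -203.7, 90], [0, 0, 0]]
  ]
}}

```text
time: 15.15
tool_pos: [451.0, 71.8, 70.2]
tcp_rot: [179.9, 0.0, 83.8]
ft_force: [-0.4, -0.2, 0.4]
finger_gap: 59.8
grip_force: 0.0
```

Run:
```python
from h import *
s,p,d,c,P=look();C=cloud(c,P,d);go(449.2,72.5,6,83.8,s)
k=(abs(C[...,0]-449)<22)&(abs(C[...,1]-72)<25)&(C[...,2]>30)&(C[...,2]<45)&(d>0);print(k.sum(),cv2.minEnclosingCircle(C[k][:,:2].astype(np.float32)),p[k].mean(0))
```

```text
t 15.15 pos [451.   71.8  70.2] [179.9   0.   83.8] shift [ 0.5 -2.  64.2] turn [ 0.002  0.    -0.   ]
1619 ((447.91961669921875, 72.9375), 18.03102684020996) [134.94379246 141.79617048 139.54416306]
```

Emit:
{"api": "jog_arm", "payload": {
  "rows": [
    [[0.7, -2.5, 30], [0, 0, 0]],
    [[0.7, -2.5, 50], [0, 0, 0]],
    [[0.7, -2.5, 61], [0, 0, 0]],
    [[0.7, -2.5, 64], [0, 0, 0]],
    [[0.7, -2.5, 64], [0, 0, 0]]
  ]
}}

```text
time: 15.7
tool_pos: [447.8, 73.1, 5.7]
tcp_rot: [180.0, -0.0, 83.8]
ft_force: [-0.2, 0.7, -0.2]
finger_gap: 59.9
grip_force: 0.0
```

Emit:
{"api": "jog_arm", "payload": {
  "rows": [
    [[0, 0, 0], [0, 0, 0]],
    [[0, 0, 0], [0, 0, 0]],
    [[0, 0, 0], [0, 0, 0]],
    [[0, 0, 0], [0, 0, 0]],
    [[0, 0, 0], [0, 0, 0]],
    [[0, 0, 0], [0, 0, 0]]
  ],
  "grip": 20,
  "force": 50
}}

```text
time: 16.3
tool_pos: [448.6, 73.4, 6.7]
tcp_rot: [179.8, -0.0, 83.8]
ft_force: [-0.7, -0.7, 6.3]
finger_gap: 33.5
grip_force: 50.4
```

Emit:
{"api": "jog_arm", "payload": {
  "rows": [
    [[0, 0, -10], [0, 0, 0]],
    [[0, 0, -30], [0, 0, 0]],
    [[0, 0, -55], [0, 0, 0]],
    [[0, 0, -70], [0, 0, 0]],
    [[0, 0, -70], [0, 0, 0]],
    [[0, 0, -70], [0, 0, 0]]
  ]
}}

```text
time: 16.9
tool_pos: [447.2, 73.4, 75.4]
tcp_rot: [180.0, -0.0, 83.8]
ft_force: [0.3, 0.0, -2.0]
finger_gap: 34.2
grip_force: 50.1
```

Run:
```python
from h import *
s,p,d,c,P=look();go(638.6,104,60,83.8,s);print(s['ft_force'],s['finger_gap'])
C=cloud(c,c['tool_from_camera'],d);k=(abs(C[...,0])<25)&(abs(C[...,1])<17)&(C[...,2]>-50)&(C[...,2]<-5)&(d>0)
A=C[k];z=np.median(A[:,2]);A=A[abs(A[:,2]-z)<3];print(z,len(A),cv2.minEnclosingCircle(A[:,:2].astype(np.float32)),np.linalg.lstsq(np.c_[A[:,:2],np.ones(len(A))],A[:,2],rcond=None)[0])
```

```text
t 16.9 pos [447.2  73.4  75.4] [180.   -0.   83.8] shift [ 51.1 187.   15.6] turn [ 0.001 -0.     0.   ]
[ 0.33286946  0.03685679 -1.97380479] 34.188850458521564
-26.619267611709645 3437 ((-0.4722067415714264, -0.018961042165756226), 20.186046600341797) [ 5.57837767e-03  2.68711537e-03 -2.72975699e+01]
```

Emit:
{"api": "jog_arm", "payload": {
  "rows": [
    [[12, 45, 0], [0, 0, 0]],
    [[24, 90, 0], [0, 0, 0]],
    [[37, 135, 5], [0, 0, 0]],
    [[47, 175, 12], [0, 0, 0]],
    [[51, 187, 15], [0, 0, 0]],
    [[51, 187, 15], [0, 0, 0]],
    [[51, 187, 15], [0, 0, 0]],
    [[51, 187, 15], [0, 0, 0]]
  ]
}}

```text
time: 17.75
tool_pos: [637.2, 103.7, 59.7]
tcp_rot: [-179.9, 0.0, 83.8]
ft_force: [-0.3, -0.7, -0.2]
finger_gap: 34.0
grip_force: 50.3
```

Run:
```python
from h import *
s,p,d,c,P=look();go(638.6,104,16,83.8,s)
C=cloud(c,P,d);k=(np.hypot(C[...,0]-638,C[...,1]-104)<42)&(C[...,2]>8.5)&(C[...,2]<14)&(d>0)
print(k.sum());B=C[k][:,:2]
f=np.linalg.lstsq(np.c_[2*B,np.ones(len(B))],(B**2).sum(1),rcond=None)[0];print(f[:2],np.sqrt(f[2]+f[0]**2+f[1]**2),cv2.minEnclosingCircle(B.astype(np.float32)))
cv2.imwrite('pics/w8.png',cv2.convertScaleAbs(p,alpha=1.4))
```

```text
t 17.75 pos [637.2 103.7  59.7] [-179.9    0.    83.8] shift [ 0.4  1.4 43.7] turn [-0.002  0.     0.   ]
1868
[640.20821367 105.98323743] 31.14942928357316 ((640.3057861328125, 105.8524169921875), 34.600563049316406)
```

View pics/w8.png

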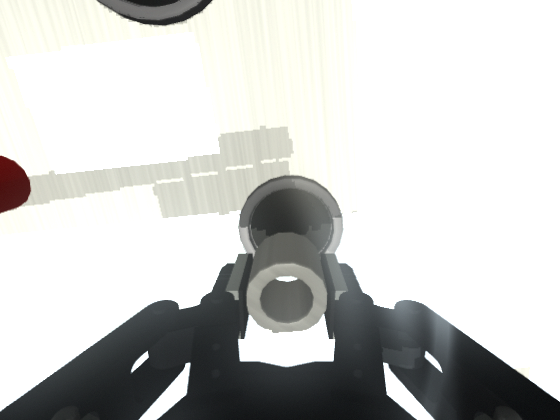

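The bush hangs upright at (287,298) above its nest, whose rim sits at (291,230). The rim fit gives a nest centre of (640.2,105.9).

Emit:
{"api": "jog_arm", "payload": {
  "rows": [
    [[2, 2.2, 10], [0, 0, 0]],
    [[2, 2.2, 20], [0, 0, 0]],
    [[2, 2.2, 30], [0, 0, 0]],
    [[2, 2.2, 37], [0, 0, 0]],
    [[2, 2.2, 42], [0, 0, 0]],
    [[2, 2.2, 44], [0, 0, 0]],
    [[2, 2.2, 45], [0, 0, 0]],
    [[2, 2.2, 45], [0, 0, 0]],
    [[2, 2.2, 45], [0, 0, 0]]
  ]
}}

```text
time: 18.7
tool_pos: [641.4, 105.7, 15.8]
tcp_rot: [180.0, -0.0, 83.8]
ft_force: [0.4, 0.9, -1.3]
finger_gap: 33.9
grip_force: 50.3
```

```bash
python3 -c "
from h import *
go(640,105.9,15,83.8);print(r.sense()['ft_force'])"
```

```text
t 18.7 pos [641.4 105.7  15.8] [180.   -0.   83.8] shift [ 0.1 -1.4  0.8] turn [ 0.001 -0.     0.   ]
[ 0.40008807  0.89311226 -1.29631468]
```

Emit:
{"api": "jog_arm", "payload": {
  "rows": [
    [[0, -1, 0.5], [0, 0, 0]],
    [[0, -1, 1], [0, 0, 0]],
    [[0, -1, 1], [0, 0, 0]],
    [[0, -1, 1], [0, 0, 0]]
  ]
}}

```text
time: 19.1
tool_pos: [640.0, 105.7, 14.3]
tcp_rot: [-180.0, 0.0, 83.8]
ft_force: [-0.0, 0.8, -1.0]
finger_gap: 33.9
grip_force: 50.3
```

Emit:
{"api": "jog_arm", "payload": {
  "rows": [
    [[0, 0, 0], [0, 0, 0]],
    [[0, 0, 0], [0, 0, 0]],
    [[0, 0, 0], [0, 0, 0]],
    [[0, 0, 0], [0, 0, 0]],
    [[0, 0, -30], [0, 0, 0]],
    [[0, 0, -70], [0, 0, 0]],
    [[0, 0, -110], [0, 0, 0]],
    [[0, 0, -150], [0, 0, 0]],
    [[0, 0, -150], [0, 0, 0]],
    [[0, 0, -150], [0, 0, 0]]
  ],
  "grip": 52
}}

```text
time: 20.1
tool_pos: [641.2, 105.8, 166.3]
tcp_rot: [179.8, -0.0, 83.8]
ft_force: [0.4, 0.2, -1.4]
finger_gap: 52.0
grip_force: 0.0
```

Run:
```python
from h import *
s,p,d,c,P=look();C=cloud(c,P,d);print(s['tool_pos'])
k=(np.hypot(C[...,0]-640,C[...,1]-105)<28)&(C[...,2]>36)&(C[...,2]<60)&(d>0);A=C[k]
print(len(A),np.percentile(A[:,2],[10,50,90]),cv2.minEnclosingCircle(A[:,:2].astype(np.float32)))
for z0,z1,x,y,rr in((30,45,388,291,45),(8.5,14,582,280,60)):
    k=(np.hypot(C[...,0]-x,C[...,1]-y)<rr)&(C[...,2]>z0)&(C[...,2]<z1)&(d>0);B=C[k]
    if len(B):print(len(B),np.median(B[:,2]),cv2.minEnclosingCircle(B[:,:2].astype(np.float32)))
```

```text
[641.16249456 105.8278237  166.28297577]
772 [38.98520948 40.54809863 41.4577877 ] ((640.2941284179688, 105.17569732666016), 18.09770965576172)
1246 9.593594667478754 ((582.9761352539062, 277.04986572265625), 46.69124221801758)
```

The small bush is seated at (640.3,105.2), top at about 41 mm. The large nest is at (583,277) with R 46.7, which checks. Large bush next.

```bash
python3 -c "
from h import *
go(388,291,130,83.8)"
```

```text
t 20.15 pos [639.9 105.7 164.1] [180.   -0.   83.8] shift [ 157.  -270.4   34.1] turn [ 0. -0.  0.]
```

Emit:
{"api": "jog_arm", "payload": {
  "rows": [
    [[157, -270, 34], [0, 0, 0]],
    [[157, -270, 34], [0, 0, 0]],
    [[157, -270, 34], [0, 0, 0]],
    [[157, -270, 34], [0, 0, 0]],
    [[157, -270, 34], [0, 0, 0]],
    [[157, -270, 34], [0, 0, 0]],
    [[157, -270, 34], [0, 0, 0]],
    [[157, -270, 34], [0, 0, 0]],
    [[157, -270, 34], [0, 0, 0]],
    [[157, -270, 34], [0, 0, 0]]
  ],
  "grip": 85
}}

```text
time: 21.15
tool_pos: [389.5, 290.1, 130.1]
tcp_rot: [180.0, 0.0, 83.7]
ft_force: [-0.6, 0.5, 0.0]
finger_gap: 84.8
grip_force: 0.0
```

Run:
```python
from h import *
s,p,d,c,P=look();C=cloud(c,P,d)
k=(np.hypot(C[...,0]-388,C[...,1]-291)<50)&(C[...,2]>30)&(C[...,2]<45)&(d>0);B=C[k]
q=cv2.minEnclosingCircle(B[:,:2].astype(np.float32));print(len(B),np.median(B[:,2]),q,p[k].mean(0));go(*q[0],8,83.8,s)
```

```text
2213 34.55311725597227 ((385.1208190917969, 296.0187683105469), 29.941591262817383) [136.80750113 143.74152734 141.24084953]
t 21.15 pos [389.5 290.1 130.1] [180.    0.   83.7] shift [  5.5  -5.  122.1] turn [ 0.     0.001 -0.001]
```

Emit:
{"api": "jog_arm", "payload": {
  "rows": [
    [[5.5, -4.8, 40], [0, 0, 0]],
    [[5.5, -4.8, 80], [0, 0, 0]],
    [[5.5, -4.8, 105], [0, 0, 0]],
    [[5.5, -4.8, 120], [0, 0, 0]],
    [[5.5, -4.8, 127], [0, 0, 0]],
    [[5.5, -4.8, 127], [0, 0, 0]],
    [[5.5, -4.8, 127], [0, 0, 0]]
  ]
}}

```text
time: 21.9
tool_pos: [385.4, 297.0, 4.2]
tcp_rot: [179.9, -0.0, 83.8]
ft_force: [1.2, -0.5, 0.9]
finger_gap: 85.1
grip_force: 0.0
```

Emit:
{"api": "jog_arm", "payload": {
  "rows": [
    [[0, 0, 0], [0, 0, 0]],
    [[0, 0, 0], [0, 0, 0]],
    [[0, 0, 0], [0, 0, 0]],
    [[0, 0, 0], [0, 0, 0]],
    [[0, 0, 0], [0, 0, 0]],
    [[0, 0, 0], [0, 0, 0]]
  ],
  "grip": 45,
  "force": 70
}}

```text
time: 22.5
tool_pos: [385.4, 297.6, 5.1]
tcp_rot: [179.9, -0.1, 83.8]
ft_force: [-1.7, -2.1, 7.7]
finger_gap: 58.0
grip_force: 74.8
```

Emit:
{"api": "jog_arm", "payload": {
  "rows": [
    [[0, 0, -10], [0, 0, 0]],
    [[0, 0, -30], [0, 0, 0]],
    [[0, 0, -55], [0, 0, 0]],
    [[0, 0, -70], [0, 0, 0]],
    [[0, 0, -70], [0, 0, 0]],
    [[0, 0, -70], [0, 0, 0]]
  ]
}}

```text
time: 23.1
tool_pos: [384.2, 296.9, 73.3]
tcp_rot: [180.0, -0.0, 83.8]
ft_force: [-0.2, -0.2, -4.2]
finger_gap: 57.7
grip_force: 76.3
```

Run:
```python
from h import *
s,p,d,c,P=look();go(583,277.3,60,83.8,s);print(s['ft_force'],s['finger_gap'])
C=cloud(c,c['tool_from_camera'],d);k=(abs(C[...,0])<34)&(abs(C[...,1])<29)&(C[...,2]>-60)&(C[...,2]<-5)&(d>0)
A=C[k];h,e=np.histogram(A[:,2],bins=np.arange(-60,0,2));z=e[h.argmax()]+1;A=A[abs(A[:,2]-z)<3];print(z,len(A),A[:,2].mean(),cv2.minEnclosingCircle(A[:,:2].astype(np.float32)),np.linalg.lstsq(np.c_[A[:,:2],np.ones(len(A))],A[:,2],rcond=None)[0])
```

```text
t 23.1 pos [384.2 296.9  73.3] [180.   -0.   83.8] shift [  1.9 199.7  13.4] turn [ 0. -0.  0.]
[-0.16223025 -0.24526779 -4.16493068] 57.74015025929044
-29 7656 -29.134003956680314 ((-0.6911134719848633, -0.07271194458007812), 30.964616775512695) [ 2.59884679e-05  2.57233074e-03 -2.91336728e+01]
```

Emit:
{"api": "jog_arm", "payload": {
  "rows": [
    [[0.5, 45, 0], [0, 0, 0]],
    [[1, 90, 0], [0, 0, 0]],
    [[1.5, 135, 4], [0, 0, 0]],
    [[2, 175, 10], [0, 0, 0]],
    [[2, 198, 13], [0, 0, 0]],
    [[2, 199.7, 13], [0, 0, 0]],
    [[2, 199.7, 13], [0, 0, 0]],
    [[2, 199.7, 13], [0, 0, 0]],
    [[2, 199.7, 13], [0, 0, 0]]
  ]
}}

```text
time: 24.05
tool_pos: [581.8, 277.7, 59.9]
tcp_rot: [-179.9, 0.0, 83.9]
ft_force: [-0.8, -0.0, -3.5]
finger_gap: 57.9
grip_force: 76.9
```

Run:
```python
from h import *
s,p,d,c,P=look()
C=cloud(c,P,d);k=(np.hypot(C[...,0]-583,C[...,1]-277)<52)&(C[...,2]>8.5)&(C[...,2]<14)&(d>0)
q=cv2.minEnclosingCircle(C[k][:,:2].astype(np.float32));print(k.sum(),q);go(*q[0],13,83.8,s)
```

```text
3126 ((582.8722534179688, 280.1601867675781), 46.75215530395508)
t 24.05 pos [581.8 277.7  59.9] [-179.9    0.    83.9] shift [ 2.6  0.9 46.9] turn [-0.001  0.     0.001]
```

Emit:
{"api": "jog_arm", "payload": {
  "rows": [
    [[2, 0.5, 12], [0, 0, 0]],
    [[2, 0.5, 22], [0, 0, 0]],
    [[2, 0.5, 32], [0, 0, 0]],
    [[2, 0.5, 40], [0, 0, 0]],
    [[2, 0.5, 45], [0, 0, 0]],
    [[2, 0.5, 46.5], [0, 0, 0]],
    [[2, 0.5, 47], [0, 0, 0]],
    [[2, 0.5, 47], [0, 0, 0]],
    [[2, 0.5, 47], [0, 0, 0]],
    [[2, 0.5, 47], [0, 0, 0]]
  ]
}}

```text
time: 25.1
tool_pos: [584.1, 279.4, 13.8]
tcp_rot: [180.0, -0.0, 83.8]
ft_force: [0.4, -0.1, -3.8]
finger_gap: 57.8
grip_force: 76.9
```

Emit:
{"api": "jog_arm", "payload": {
  "rows": [
    [[0, 0, 0.5], [0, 0, 0]],
    [[0, 0, 1.2], [0, 0, 0]],
    [[0, 0, 1.2], [0, 0, 0]],
    [[0, 0, 1.2], [0, 0, 0]]
  ]
}}

```text
time: 25.5
tool_pos: [583.7, 279.3, 12.0]
tcp_rot: [-180.0, 0.0, 83.8]
ft_force: [-0.1, 0.3, -3.3]
finger_gap: 58.1
grip_force: 76.9
```

Emit:
{"api": "jog_arm", "payload": {
  "rows": [
    [[0, 0, 0], [0, 0, 0]],
    [[0, 0, 0], [0, 0, 0]],
    [[0, 0, 0], [0, 0, 0]],
    [[0, 0, 0], [0, 0, 0]],
    [[0, 0, -30], [0, 0, 0]],
    [[0, 0, -70], [0, 0, 0]],
    [[0, 0, -110], [0, 0, 0]],
    [[0, 0, -150], [0, 0, 0]],
    [[0, 0, -150], [0, 0, 0]],
    [[0, 0, -150], [0, 0, 0]]
  ],
  "grip": 78
}}

```text
time: 26.5
tool_pos: [584.9, 279.8, 164.2]
tcp_rot: [179.8, -0.1, 83.8]
ft_force: [-0.4, -0.3, -1.2]
finger_gap: 78.0
grip_force: 0.0
```

Run:
```python
from h import *
s,p,d,c,P=look();C=cloud(c,P,d);print(s['tool_pos'],s['qd'].round(1))
k=(np.hypot(C[...,0]-583,C[...,1]-279)<39)&(C[...,2]>36)&(C[...,2]<60)&(d>0);A=C[k]
print(len(A),np.percentile(A[:,2],[10,50,90]),cv2.minEnclosingCircle(A[:,:2].astype(np.float32)))
s,p,d,c,P=look('top');o=cv2.convertScaleAbs(rect(p,c,P,20,520,0,790,540,1),alpha=1.8);cv2.imwrite('pics/end.png',o)
```

```text
[584.90054847 279.7791005  164.21179616] [-0.   2.2  2.9  0.  -0.2  0.1]
1774 [39.24111347 40.48097828 41.43648571] ((583.6038208007812, 277.7780456542969), 29.92345428466797)
```

View pics/end.png

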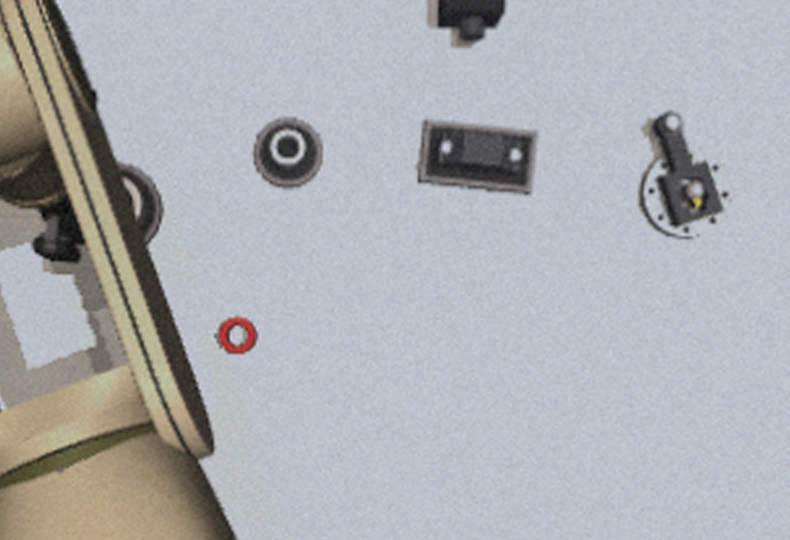

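The top view shows the small bush in its nest (288,148), the cap in the oblong nest (480,155) and the crank keyed on the post (692,192). The large bush measures seated under the arm, and the magnet block is where it was. I'm handing in.

```bash
python3 -c "
from bench import r
print(r.hand_in())"
```

```text
the job is handed in; nothing more can be done
None
```

I placed all four parts and handed the job in at about 27 s of the 120 s limit: both bushes and the cap measured seated in their nests, and the crank arm is keyed flat on the post. The hand-in returned no verdict, the magnet block and oil bottle were never touched, and no part was dropped.

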